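# Push the tin between the posts into the empty bay

### The job

The flat tin standing out on the worktop belongs in the empty one of the two wooden tin bays. Push it there with the fingertips, sliding it along the worktop and in through the gap between the bay's two front posts, until the whole tin is inside, past both posts. Do not lift or tip it, leave the other tin in its bay and the other things where they are, and draw the hand clear at the end.

Things in the scene. Friction and masses are not known exactly. Their poses are not given: they have to be found in the camera images.
- tin: the tin to push: a flat round closed food tin, 86 mm in diameter, 40 mm high, about 0.23 kg, loose, standing alone on the worktop on the robot's side of the bays. Origin: centre of its underside; z up along its axis.
- empty_bay: the empty bay: a low wooden frame without floor, fixed to the worktop, 136 mm deep (x), 132 mm wide (y). Origin: on the worktop at the frame's centre; x points from the open mouth, on the robot's side, to the back rail; yaw varies. Rails 28 mm high, 112 mm between the side rails, back rail's face at x = +56 mm. The tin is wholly inside when its centre lies between x = -9 and +13 mm.
- mouth (a point): the middle of the empty bay's mouth, on the worktop, at x = -60 mm, y = 0 in the bay's frame (axes as the bay's). On either side of it, 56 mm along y, stands an upright round wooden post, 16 mm in diameter and 36 mm high, fixed: a gap of 96 mm between them for the 86 mm tin.
- full_bay: the other tin bay, of the same shape, with the stowed tin in it; fixed. Either bay may be the left one. Origin and axes as for the empty bay.
- stowed_tin: a tin like the one to push (86 mm in diameter, 40 mm high), already inside the full bay; to be left alone. Origin: centre of its underside.
- timer: bystander: a round kitchen timer with white dial and dark foot, 65 mm in diameter, 52 mm high, loose, on the worktop at the right. Origin: centre of its underside.
- spice_jar: bystander: a glass spice jar with screw cap, 46 mm in diameter, 106 mm high, loose, behind the bays. Origin: centre of its underside.
- teaspoon: bystander: a teaspoon, 140 mm long, 13 mm high, lying by the sink edge to the left of the bays, loose. Origin: its underside, mid-length.
Things that resemble listed ones, but are neither listed nor needed, are in the scene too. What is shaped like the empty_bay but green is not meant.

How it is judged:
By the outcome, as a careful person would: the job done as asked, in the order asked, and still so for the second after the job is handed in, with the robot touching nothing.
It also fails if it takes over 64 s, if anything falls off the work surface, if the arm or the gripper's body presses on something with over 40 N, if the wrist force passes 120 N, or if a joint passes its speed limit or range.

### The arm

A 7-joint arm with a two-finger parallel gripper is mounted at the origin on a cart in front of the work surface, level with it; the furniture and walls round the work are solid. World frame = base frame: x ahead of the robot, y to its left, z up, the work surface at z = 0. Lengths are in m, angles in rad, forces in N, time in s.
With the tool pointing down it reaches from about 0.425 to 0.875 m from the base axis. Payload 4.7 kg.
Tool frame: the origin (TCP) lies midway between the tips of the shut fingers; the grasp point (between the pads) lies behind it (r.pinch_z is the z of the grasp point in the tool frame, in m); z points along the fingers, y is the line along which they close (so a half turn about z gives the same grasp; the last joint's range is limited). The gripper opens to 85 mm and grips with 20 to 120 N. Pads are 22 mm wide; open, the fingers measure 114 mm over their backs; the gripper's body (76 mm by 85 mm) begins 54 mm behind the grasp point. The pads swing forward as they close: fully open they stand 13 mm farther back than shut.
Start: joints at [1.325, 0.321, -0.07, 1.45, 0.023, 1.371, -0.057], TCP at [0.167, -0.628, 0.231] pointing down, gripper open.
Joint ranges: [-2.86, 2.86], [-0.3, 2.09], [-1.38, 1.24], [0.06, 2.45], [-1.56, 4.7], [0.09, 2.05], [-2.69, 2.69]. Speed limits (rad/s): [2.57, 2.57, 3.14, 3.14, 3.14, 3.14, 3.14].

### API

Orientations are given as a rotation vector (axis times angle).
In Python, from cell import r gives the robot as it stands.
- The arm moves only by the tool servo_tool, never from a script. Its argument "rows" is a list of rows, each a list of 4 numbers: the shift along the tool's x, y, z scaled (see below), then the turn about the tool's z scaled (see below). A call has 1 to 10 rows; each row is the pose to reach, as a shift and turn from the pose commanded when the call began, along the tool's axes at that moment; what a row does not reach only later rows make up. The controller multiplies each number of a shift by 0.75 m and each number of a turn by 60 degrees. A row lasts 1/12 s, in which the tool goes at most 41.7 mm and 7.16 degrees, less where a joint would pass 70% of its speed; a pose out of reach is approached as far as the arm can. A call with a number of a shift or a turn outside -1 to 1 is refused whole. A call with a gripper value outside its range is refused whole. "grip" is the closure in counts, from 0 (fully open) to 255 (shut), set as the call begins (left out, the last holds). The fingers move at their own pace and stop on an object; the grip force is fixed at half the most. Time passes only in rows, so rows that repeat a pose let the fingers close. It gives the time, the measured TCP pose, the force, the opening and the grip force at its end, in the units of the state.
- r.observe(): the state, without advancing time (a new reading comes with each control period).
- r.read_camera(name): name is "side" or "top"; returns (picture, depth): 480x640x3 uint8, red, green, blue; 480x640 float32, m along the optical axis (not along the pixel's ray), 0 where there is no reading.
- r.camera_model(name): a dict with "mtx" (3x3 intrinsics, pixels), "k1" (the pictures are not rectified: a ray, as slopes to the right and down, at radius r is drawn at 1 + k1 r^2 times it, then the intrinsics apply), "rvec" (rotation vector, rad) and "tvec" (3), from world to camera coordinates, as OpenCV has them. Camera axes: x right, y down, z forward; pixel columns grow to the right and rows downward; lengths in m; the calibration is good to about 2 mm. A picture is of the moment at which its call begins. camera_model takes no time and is no camera call.
- r.finish_job(): hands the job in; it is judged then, once.
The state is a dict: "clock": time; "joint_pos": joint angles; "joint_vel": joint speeds; "effort": joint torques, N m; "position": TCP position; "orientation": TCP orientation; "wrist_force": force on the tool from outside, world axes, zero at the start; "moment": the same for the moment, N m; "opening": opening from 0.0 (shut) to 1.0 (fully open); "gripper_force": force on a finger pad.
Only numpy, scipy, OpenCV 4.12 (cv2) and the standard library are available. Lean on these libraries where they do the work, as an engineer would, in place of code of your own. Each camera call takes 0.05 s, during which the arm holds its last target. There are 200 camera calls.

## Working session

There is one attempt and no reset: what is moved stays moved. The work goes in short steps, Python scripts to look and compute and a tool call to move; the robot and the scene stay as the last step left them, time stands still between calls to the robot, and variables do not carry over. Pictures are saved under pics/ and viewed, at most 10 in all, crops included, and the job is handed in when it is done.

Besides the shell and the picture viewer there is one more tool, called after ">>>" as name(argument=value, ...), one argument or row to a line, values as JSON. servo_tool: Moves the arm, as the interface text tells. Shifts and turns lie within -1 to 1; 1 stands for 0.75 m of shift or 60 degrees of turn. Its arguments: {"type":"object","properties":{"rows":{"type":"array"},"grip":{"type":"number"}},"required":["rows"]}

```bash
mkdir -p pics; cat > h.py <<'E'
import numpy as np, cv2
from cell import r
def ray(name,u,v,z):
    """pixels -> world points on plane z"""
    m=r.camera_model(name); K=np.array(m["mtx"]); R=cv2.Rodrigues(np.array(m["rvec"],float))[0]; t=np.array(m["tvec"],float).ravel()
    p=np.array([[(u-K[0,2])/K[0,0]],[(v-K[1,2])/K[1,1]]]).ravel(); q=p.copy()
    for _ in range(20): q=p/(1+m["k1"]*(q@q))
    d=R.T@np.array([q[0],q[1],1]); c=-R.T@t
    return c+d*(z-c[2])/d[2]
def snap(name,fn):
    im,d=r.read_camera(name); cv2.imwrite("pics/"+fn+".png",im[:,:,::-1]); np.save("pics/"+fn+"_d.npy",d); return im,d
E
python3 - <<'E'
from h import *
for n in("top","side"): snap(n,n+"0"); print(r.camera_model(n))
o=r.observe(); print(o); print(r.pinch_z)
E
```

```text
{'mtx': array([[599.2045131 ,   0.        , 321.08776177],
       [  0.        , 599.2045131 , 243.37610923],
       [  0.        ,   0.        ,   1.        ]]), 'k1': -0.13511114588070242, 'rvec': array([ 2.1927794 , -2.14329146,  0.15833401]), 'tvec': array([-0.03894293,  0.62943609,  1.34943602])}
{'mtx': array([[443.82299571,   0.        , 312.35032323],
       [  0.        , 443.82299571, 244.21781036],
       [  0.        ,   0.        ,   1.        ]]), 'k1': -0.013105048426637235, 'rvec': array([ 0.4624572 , -2.46436505,  1.53702909]), 'tvec': array([0.5711187 , 0.13492227, 0.65244248])}
{'clock': 0.1, 'joint_pos': array([ 1.3250817 ,  0.32177627, -0.07009743,  1.45154737,  0.02262151,
        1.37080825, -0.05692064]), 'joint_vel': array([ 0.00030892, -0.00036853,  0.00111005, -0.00216989,  0.00103033,
       -0.00177592, -0.00132693]), 'effort': array([ 3.04106034e-04, -4.94873929e+01, -3.83926146e-01, -3.15214562e+01,
        1.29127139e-02,  7.37796596e-03,  2.53793888e-05]), 'position': array([ 0.16681617, -0.62773088,  0.23031802]), 'orientation': array([-3.11341135e+00, -4.06782657e-01,  5.27185031e-04]), 'wrist_force': array([-1.53125378, -0.26102798, -0.20145726]), 'moment': array([-0.0372098 , -0.02727213,  0.00775288]), 'gripper_force': 0.0, 'opening': 1.0031705578709087}
-0.0187
```

View pics/top0.png

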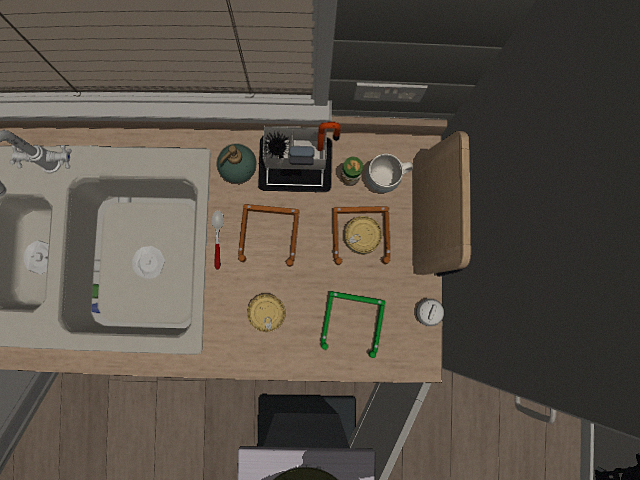

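View pics/side0.png

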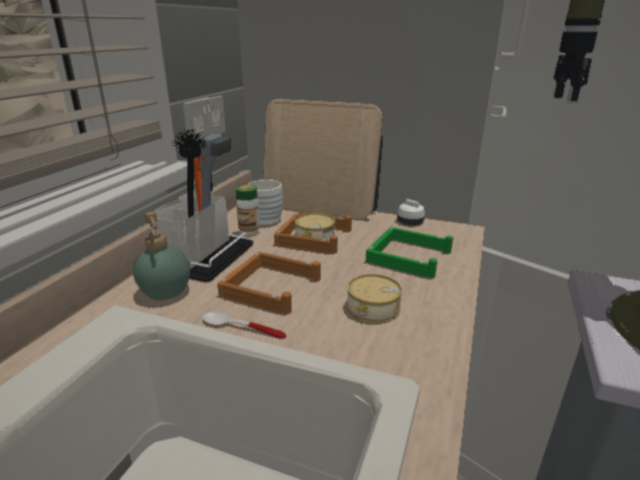

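Top view: the loose tin is at (266,312), with an empty wooden bay at posts (242,258) and (291,261) and back corners (247,207) and (298,210). The other wooden bay, at (361,235), holds the stowed tin. The green frame at (352,323) is the decoy. The bay at (268,235) is wooden and empty, so it is the one meant.

```bash
python3 - <<'E'
from h import *
im=cv2.imread("pics/top0.png"); hsv=cv2.cvtColor(im,cv2.COLOR_BGR2HSV)
crop=im[190:350,190:410]; cv2.imwrite("pics/crop0.png",cv2.resize(crop,None,fx=3.5,fy=3.5,interpolation=cv2.INTER_CUBIC))
m=cv2.inRange(hsv,(3,140,60),(16,255,255)); m[:,:230]=0; m[:195]=0; m[280:]=0; m[:,305:]=0
ys,xs=np.nonzero(m); print("bay px",xs.min(),xs.max(),ys.min(),ys.max(),len(xs))
# yellow lid
y=cv2.inRange(hsv,(18,70,100),(32,255,255)); y=cv2.morphologyEx(y,cv2.MORPH_CLOSE,np.ones((5,5)))
for c in cv2.findContours(y,cv2.RETR_EXTERNAL,cv2.CHAIN_APPROX_NONE)[0]:
    if cv2.contourArea(c)>300:
        (u,v),rad=cv2.minEnclosingCircle(c); print("tin",u,v,rad,cv2.fitEllipse(c),ray("top",u,v,.04), np.linalg.norm(ray("top",u+rad,v,.04)-ray("top",u-rad,v,.04)))
P=np.array([ray("top",a,b,.028) for a,b in zip(xs,ys)])
# rail min-area rect at z=.028
c=cv2.minAreaRect(P[:,:2].astype(np.float32)); print("rect",c)
for n,(a,b) in dict(pl=(242,258),pr=(291,261)).items(): print(n,ray("top",a,b,.036))
for n,(a,b) in dict(bl=(247,207),br=(298,210)).items(): print(n,ray("top",a,b,.028))
print([ray("top",a,b,0) for a,b in((205,376),(440,380),(245,258))])
E
```

```text
bay px 238 298 204 264 679
tin 266.0 311.0 23.345335006713867 ((265.9285583496094, 312.2789611816406), (37.02557373046875, 39.8994140625), 93.31442260742188) [0.47128229 0.09804698 0.04      ] 0.10679333034078765
tin 363.0 233.5 20.88669776916504 ((363.2020568847656, 234.0369873046875), (36.52021408081055, 37.61095428466797), 161.4794158935547) [ 0.65558553 -0.12156776  0.04      ] 0.09752735558140425
rect ((0.6503211855888367, 0.09976893663406372), (0.13114912807941437, 0.13342687487602234), 85.87078857421875)
pl [0.59201969 0.15767008 0.036     ]
pr [0.58780965 0.04407531 0.036     ]
bl [0.71355282 0.15137814 0.028     ]
br [0.70931749 0.03118398 0.028     ]
[array([0.31625225, 0.23918932, 0.        ]), array([ 0.31728956, -0.31274591,  0.        ]), array([0.59566261, 0.15452384, 0.        ])]
```

View pics/crop0.png

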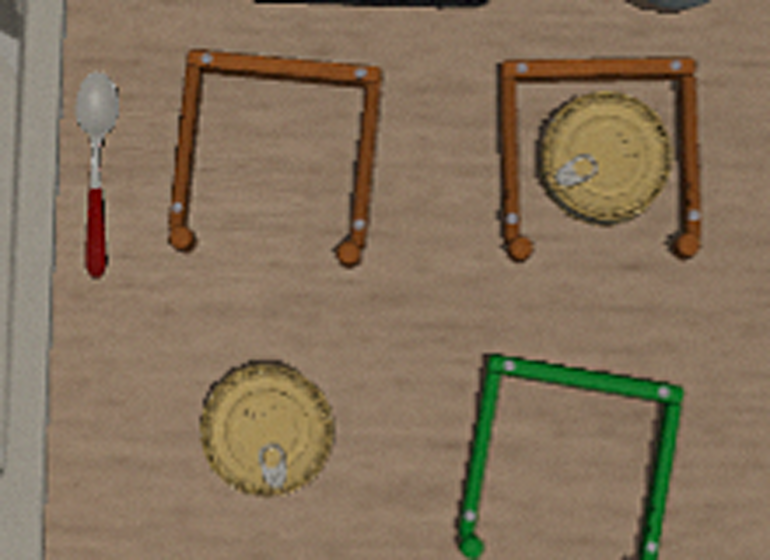

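```bash
python3 - <<'E'
from h import *
pl,pr=ray("top",242.0,258.0,.036),ray("top",289.4,262.3,.036)
bl,br=ray("top",244.3,205.7,.028),ray("top",298.6,210.6,.028)
tin=ray("top",266.3,312.3,.04); tl=ray("top",266.3-19.1,312.3,.04); tr=ray("top",266.3+19.1,312.3,.04)
print("posts",pl,pr,np.linalg.norm(pl-pr),"back",bl,br,np.linalg.norm(bl-br),"tin",tin,tl[1]-tr[1])
mo=(pl+pr)/2; ba=(bl+br)/2; print("mouth",mo,"len mouth->back outer",np.linalg.norm((ba-mo)[:2]),"yaws",np.degrees([np.arctan2(*(ba-mo)[[1,0]]),np.arctan2(-(pl-pr)[0],(pl-pr)[1]),np.arctan2(-(bl-br)[0],(bl-br)[1])]))
# side cam check
for a,b in((374,284),): print("side tin lid",ray("side",a,b,.04))
# cabinet cloud
def cloud(name):
    m=r.camera_model(name); K=m["mtx"]; d=np.load(f"pics/{name}0_d.npy")
    v,u=np.nonzero(d>0); q=cv2.undistortPoints(np.stack([u,v],1).astype(float)[:,None],K,np.array([m["k1"],0,0,0.]))[:,0]
    z=d[v,u]; R=cv2.Rodrigues(m["rvec"])[0]
    return (np.c_[q*z[:,None],z]-m["tvec"].ravel())@R, np.c_[u,v]
for n in("top","side"):
    P,uv=cloud(n)
    s=(P[:,2]>.06)&(P[:,1]<-.2)&(P[:,0]>-.1)&(P[:,0]<.75)&(P[:,1]>-.9)
    Q=P[s]; print(n,len(Q))
    for lo in np.arange(.06,.9,.14):
        q=Q[(Q[:,2]>lo)&(Q[:,2]<lo+.14)]
        if len(q)>20:
            f=q[q[:,1]<-.27]; print(" z%.2f n%d ymax %.3f; x pctl(1,5,50)"%(lo,len(q),q[:,1].max()),np.percentile(q[:,0],[1,5,50]).round(3), "at y>-.36:",np.percentile(q[q[:,1]>-.36][:,0],[1,5]).round(3) if (q[:,1]>-.36).any() else None)
P,uv=cloud("top")
for u,v in((450,365),(455,340),(470,370),(535,405),(560,440),(480,355),(500,390),(460,380)):
    i=np.nonzero((uv==[u,v]).all(1))[0]; print(u,v,P[i].round(3))
E
```

```text
posts [0.59201969 0.15767008 0.036     ] [0.5847034  0.04769119 0.036     ] 0.11022197471778873 back [0.7165102  0.15786223 0.028     ] [0.70792058 0.02973559 0.028     ] 0.1284142474040046 tin [0.46833746 0.09727308 0.04      ] 0.0873225190929434
mouth [0.58836155 0.10268063 0.036     ] len mouth->back outer 0.12417189511038533 yaws [-4.10173496 -3.80596126 -3.83537837]
side tin lid [0.47026994 0.09389137 0.04      ]
top 59803
 z0.06 n3989 ymax -0.253; x pctl(1,5,50) [0.35  0.372 0.587] at y>-.36: [0.35  0.372]
 z0.20 n5861 ymax -0.285; x pctl(1,5,50) [0.162 0.175 0.577] at y>-.36: [0.35 0.37]
 z0.34 n6274 ymax -0.315; x pctl(1,5,50) [0.179 0.311 0.528] at y>-.36: [0.349 0.364]
 z0.48 n9156 ymax -0.315; x pctl(1,5,50) [0.313 0.358 0.536] at y>-.36: [0.349 0.364]
 z0.62 n14727 ymax -0.315; x pctl(1,5,50) [0.349 0.364 0.539] at y>-.36: [0.349 0.364]
 z0.76 n19793 ymax -0.314; x pctl(1,5,50) [0.349 0.366 0.556] at y>-.36: [0.349 0.366]
side 40031
 z0.06 n10957 ymax -0.251; x pctl(1,5,50) [0.347 0.362 0.544] at y>-.36: [0.347 0.362]
 z0.20 n13916 ymax -0.279; x pctl(1,5,50) [0.148 0.175 0.508] at y>-.36: [0.342 0.356]
 z0.34 n15158 ymax -0.308; x pctl(1,5,50) [0.142 0.164 0.488] at y>-.36: [0.341 0.355]
450 365 [[ 0.358 -0.319  0.074]]
455 340 [[ 0.416 -0.316  0.128]]
470 370 [[ 0.362 -0.317  0.246]]
535 405 [[ 0.129 -0.899 -0.911]]
560 440 [[-0.011 -1.004 -0.91 ]]
480 355 [[ 0.395 -0.316  0.319]]
500 390 [[ 0.187 -0.758 -0.917]]
460 380 [[ 0.226 -0.598 -0.92 ]]
```

>>> servo_tool(
  rows=[
    [0.01,-0.05,0,0],
    [0.02,-0.1,0,0],
    [0.02,-0.15,0,0],
    [0.03,-0.2,0,0],
    [0.03,-0.25,0,0],
    [0.03,-0.3,0,0],
    [0.03,-0.34,0,0],
    [0.03,-0.36,0,0],
    [0.03,-0.36,0,0],
  ],
  grip=100,
)

```text
clock: 0.85
position: [0.1185, -0.3588, 0.2312]
orientation: [-3.115, -0.407, 0.001]
wrist_force: [-0.2, -0.2, 0.7]
opening: 0.609
gripper_force: 0.0
```

>>> servo_tool(
  rows=[
    [0.05,-0.02,0,0],
    [0.1,-0.04,0,0],
    [0.15,-0.065,0,0],
    [0.2,-0.09,0,0],
    [0.237,-0.108,0,0],
    [0.237,-0.108,0,0],
  ],
)

```text
clock: 1.35
position: [0.278, -0.2335, 0.231]
orientation: [-3.11, -0.426, -0.002]
wrist_force: [-0.8, -1.1, 0.4]
opening: 0.612
gripper_force: 0.0
```

```bash
cat >> h.py <<'E'
def to(p,yaw=None):
    o=r.observe(); R=cv2.Rodrigues(np.array(o["orientation"]))[0]; y0=np.degrees(np.arctan2(R[1,0],R[0,0]))
    d=R.T@(np.array(p)-o["position"])/.75
    print("rows to",p,d.round(4),"turn",None if yaw is None else round((y0-yaw)/60,4),"yaw now",round(y0,2),"dist",np.linalg.norm(d)*.75)
BAYO=np.array([.6482,.0986]); YAW=-3.9; c,s=np.cos(np.radians(YAW)),np.sin(np.radians(YAW)); RB=np.array([[c,-s],[s,c]])
def b2w(x,y): return BAYO+RB@[x,y]
def w2b(p): return RB.T@(np.array(p)[:2]-BAYO)
E
python3 - <<'E'
from h import *
print("tin in bay",w2b([.469,.097]),"mouth",b2w(-.06,0))
t=np.array(w2b([.469,.097])); 
for dx in (.048,.058,.07): print(dx,b2w(t[0]-dx,t[1]),np.linalg.norm(b2w(t[0]-dx,t[1])))
to([*b2w(t[0]-.072,t[1]),.12],YAW); print(r.observe()["position"])
E
```

```text
tin in bay [-0.1786762  -0.01378463] mouth [0.58833894 0.10268092]
0.048 [0.42111115 0.10026473] 0.4328829188318482
0.058 [0.41113431 0.10094489] 0.42334535847791355
0.07 [0.3991621  0.10176107] 0.4119292389463125
rows to [np.float64(0.3971667319238364), np.float64(0.10189710092789787), 0.12] [ 0.2732 -0.3876  0.1494] turn 0.3253 yaw now 15.62 dist 0.3728825004403136
[ 0.27798316 -0.23353634  0.23100019]
```

>>> servo_tool(
  rows=[
    [0.03,-0.04,0,0.03],
    [0.06,-0.085,0,0.08],
    [0.09,-0.13,0.01,0.13],
    [0.12,-0.175,0.03,0.18],
    [0.15,-0.215,0.05,0.23],
    [0.18,-0.26,0.08,0.28],
    [0.21,-0.3,0.11,0.325],
    [0.24,-0.345,0.14,0.325],
    [0.273,-0.388,0.149,0.325],
    [0.273,-0.388,0.149,0.325],
  ],
)

```text
clock: 2.18
position: [0.3953, 0.0997, 0.1178]
orientation: [-3.136, 0.119, 0.005]
wrist_force: [0.3, -0.3, 0.1]
opening: 0.611
gripper_force: 0.0
```

```bash
python3 - <<'E'
from h import *
to([*b2w(-.1787-.072,-.0138),.012],YAW); o=r.observe(); print(o["position"],o["joint_pos"].round(2))
im,_=snap("top","top1"); im2,_=snap("side","side1")
cv2.imwrite("pics/v1.png",np.vstack([cv2.resize(im[230:380,200:340],(560,600))[:, :, ::-1]])); cv2.imwrite("pics/both1.png",np.hstack([cv2.resize(im[240:400,190:350],(400,400)),cv2.resize(im2[160:360,220:420],(400,400))])[:,:,::-1])
E
```

```text
rows to [np.float64(0.3971419402847334), np.float64(0.10188339032184636), 0.012] [ 0.0027 -0.0026  0.1411] turn -0.0072 yaw now -4.33 dist 0.10583467376090644
[0.39526785 0.09971539 0.11779587] [ 0.17 -0.09 -0.46  2.14 -0.05  1.09 -1.9 ]
```

View pics/both1.png

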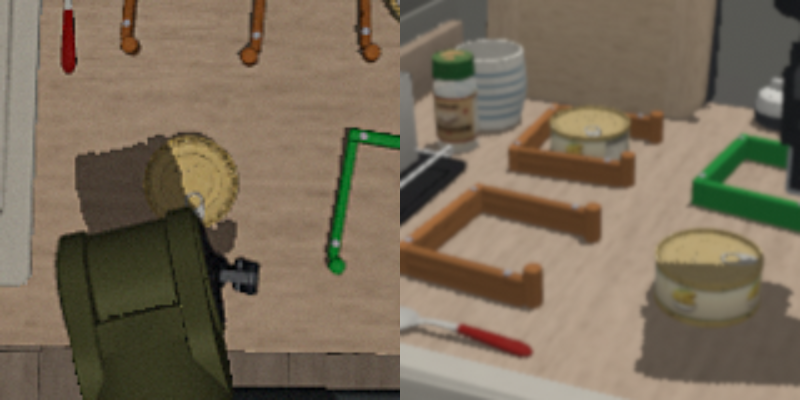

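The crop shows the arm behind the tin, which is untouched at about (267,312) in the full picture. Its path to the bay is free. Descending behind it.

>>> servo_tool(
  rows=[
    [0.002,-0.001,0.03,-0.004],
    [0.003,-0.003,0.06,-0.007],
    [0.003,-0.003,0.09,-0.007],
    [0.003,-0.003,0.12,-0.007],
    [0.003,-0.003,0.135,-0.007],
    [0.003,-0.003,0.141,-0.007],
    [0.003,-0.003,0.141,-0.007],
  ],
)

```text
clock: 2.87
position: [0.3966, 0.0963, 0.0127]
orientation: [-3.138, 0.117, 0.006]
wrist_force: [-0.4, 0.3, 0.9]
opening: 0.608
gripper_force: 0.0
```

```bash
python3 - <<'E'
from h import *
to([*b2w(-.1787-.048,-.0138),.012],YAW); to([*b2w(-.11-.048,0),.012],YAW); o=r.observe(); print(w2b(o["position"]),o["position"],o["joint_pos"].round(2))
im2,_=snap("side","side2"); cv2.imwrite("pics/s2.png",cv2.resize(im2[160:360,200:500],(750,500))[:,:,::-1])
E
```

```text
rows to [np.float64(0.4210863629767878), np.float64(0.1002510233458804), 0.012] [ 0.0322 -0.0077  0.0008] turn -0.0059 yaw now -4.26 dist 0.0248200393075097
rows to [np.float64(0.4905658839439744), np.float64(0.1093464159251092), 0.012] [ 0.1237 -0.0266  0.0005] turn -0.0059 yaw now -4.26 dist 0.09487696516074139
[-0.2508676  -0.01941034] [0.39659314 0.09629744 0.01269667] [ 0.16  0.08 -0.47  2.23  0.05  0.84 -1.98]
```

View pics/s2.png

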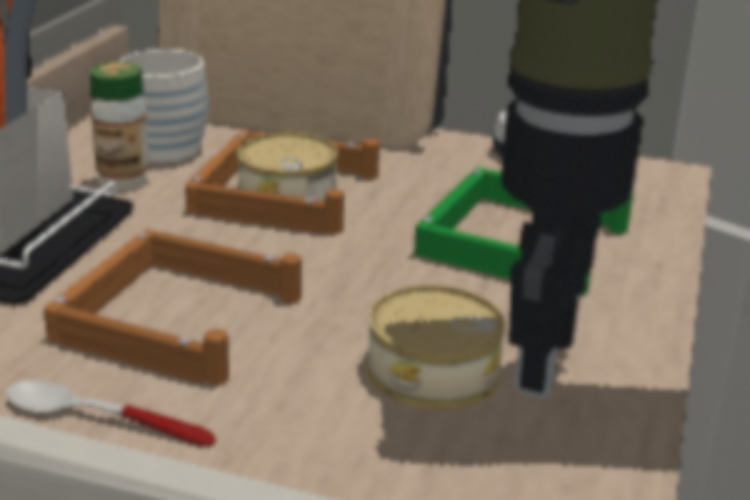

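Hand is low behind the tin, clear of it. First a short move to line up.

>>> servo_tool(
  rows=[
    [0.01,-0.004,0,-0.003],
    [0.02,-0.008,0,-0.006],
    [0.02,-0.008,0,-0.006],
    [0.02,-0.008,0,-0.006],
  ],
)

```text
clock: 3.25
position: [0.4138, 0.1026, 0.0143]
orientation: [-3.138, 0.105, -0.0]
wrist_force: [-0.5, -0.2, -0.5]
opening: 0.611
gripper_force: 0.0
```

```bash
python3 - <<'E'
from h import *
o=r.observe(); print(w2b(o["position"]),o["position"])
to([*b2w(-.1787-.048,-.0138),.012],YAW); to([*b2w(-.11-.048,0),.012],YAW)
E
```

```text
[-0.23408755 -0.01197598] [0.41383998 0.10257328 0.0143357 ]
rows to [np.float64(0.4210863629767878), np.float64(0.1002510233458804), 0.012] [0.0098 0.0025 0.0031] turn 0.0013 yaw now -3.82 dist 0.007959803591892337
rows to [np.float64(0.4905658839439744), np.float64(0.1093464159251092), 0.012] [ 0.1015 -0.0158  0.0031] turn 0.0013 yaw now -3.82 dist 0.07705968855085454
```

>>> servo_tool(
  rows=[
    [0.005,0.001,0.001,0.001],
    [0.01,0.002,0.002,0.001],
    [0.015,0.002,0.002,0.001],
    [0.021,0.001,0.002,0.001],
    [0.028,0,0.002,0.001],
    [0.035,-0.001,0.002,0.001],
    [0.042,-0.003,0.002,0.001],
    [0.049,-0.005,0.002,0.001],
    [0.054,-0.006,0.002,0.001],
    [0.056,-0.006,0.002,0.001],
  ],
)

```text
clock: 4.08
position: [0.4556, 0.104, 0.012]
orientation: [-3.138, 0.107, 0.002]
wrist_force: [-1.8, 0.7, -0.8]
opening: 0.608
gripper_force: 0.7
```

```bash
cat >> h.py <<'E'
def tin(fn):
    o=r.observe(); print("tcp bay",w2b(o["position"]).round(4),o["position"].round(4),o["wrist_force"].round(1))
    for n in("top","side"):
        im,_=snap(n,fn+n); hsv=cv2.cvtColor(im,cv2.COLOR_RGB2HSV)
        y=cv2.inRange(hsv,(18,70,50),(32,255,255)); y=cv2.morphologyEx(y,cv2.MORPH_CLOSE,np.ones((5,5)))
        for c in cv2.findContours(y,cv2.RETR_EXTERNAL,cv2.CHAIN_APPROX_NONE)[0]:
            if cv2.contourArea(c)>200:
                e=cv2.fitEllipse(cv2.convexHull(c)); p=ray(n,*e[0],.04); print(n,np.round(e[0],1),np.round(e[1],1),p.round(4),"bay",w2b(p).round(4))
E
python3 - <<'E'
from h import *
tin("a"); im=np.hstack([cv2.resize(cv2.imread("pics/atop.png")[190:350,190:350],(400,400)),cv2.resize(cv2.imread("pics/aside.png")[180:340,220:420],(400,400))]); cv2.imwrite("pics/a.png",im)
E
```

```text
tcp bay [-0.1925 -0.0077] [0.4556 0.104  0.012 ] [-1.8  0.7 -0.8]
top [274.8 377. ] [ 93.4 222.1] [0.3223 0.0738 0.04  ] bay [-0.3235 -0.0469]
top [363.3 235.3] [38.3 40. ] [ 0.6514 -0.1223  0.04  ] bay [ 0.0182 -0.2202]
top [352.2 164.1] [16.5 28.7] [ 0.8207 -0.094   0.04  ] bay [ 0.1852 -0.1804]
top [441.5 207.7] [ 69.2 166.2] [ 0.7217 -0.3069  0.04  ] bay [ 0.1009 -0.3996]
side [628.1 301. ] [15.8 30.8] [0.1006 0.0057 0.04  ] bay [-0.54 -0.13]
side [352.5 294.5] [49.6 61. ] [0.4934 0.1362 0.04  ] bay [-0.157  0.027]
side [155.5 241.4] [18.3 20.9] [0.9035 0.0906 0.04  ] bay [0.2553 0.0094]
side [314.7 223.8] [26.2 41.2] [ 0.6465 -0.0984  0.04  ] bay [ 0.0117 -0.1967]
side [423.7  88. ] [145.1 227.1] [ 0.7912 -2.5239  0.04  ] bay [ 0.3211 -2.6067]
```

View pics/a.png

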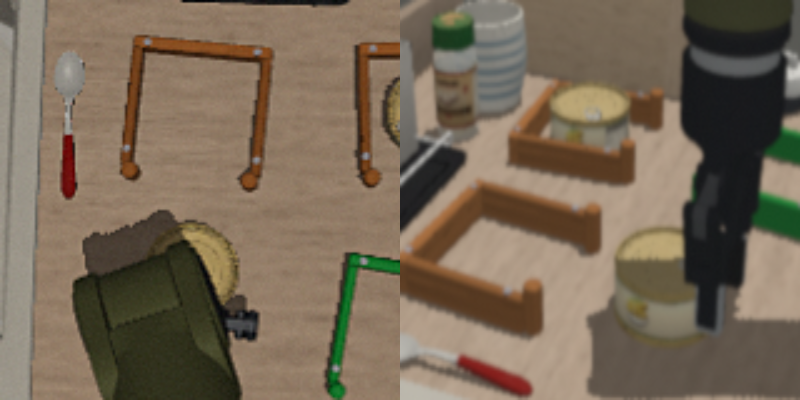

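The tin is cradled, its lid centre at about (266,297) in the top picture, or bay (-0.144,-0.010). It is in line with the hand. Continue diagonally to the bay axis.

```bash
python3 - <<'E'
from h import *
p=ray("top",266.1,296.9,.04); print(p,w2b(p)); to([*b2w(-.162,0.001),.012],YAW)
E
```

```text
[0.50347467 0.09878711 0.04      ] [-0.14440291 -0.00965685]
rows to [np.float64(0.48664316211929715), np.float64(0.1106161613666058), 0.012] [ 0.0409 -0.0117  0.0001] turn 0.0001 yaw now -3.89 dist 0.03191060252040048
```

>>> servo_tool(
  rows=[
    [0.006,-0.002,0,0],
    [0.012,-0.004,0,0],
    [0.018,-0.006,0,0],
    [0.024,-0.008,0,0],
    [0.03,-0.01,0,0],
    [0.036,-0.012,0,0],
    [0.041,-0.012,0,0],
    [0.041,-0.012,0,0],
  ],
)

```text
clock: 4.85
position: [0.4873, 0.111, 0.0121]
orientation: [-3.138, 0.107, 0.0]
wrist_force: [-0.9, 0.2, 0.2]
opening: 0.61
gripper_force: 0.0
```

```bash
python3 - <<'E'
from h import *
o=r.observe(); print(w2b(o["position"]),o["wrist_force"].round(1))
im,_=snap("top","b"); cv2.imwrite("pics/bz.png",cv2.resize(im[190:330,220:350],(560,600),interpolation=cv2.INTER_CUBIC)[:,:,::-1])
to([*b2w(-.08,0),.012],YAW); to([*b2w(-.045,0),.012],YAW)
E
```

```text
[-0.1613782   0.00146554] [-0.9  0.2  0.2]
rows to [np.float64(0.5683852576931516), np.float64(0.10404122325321985), 0.012] [1.089e-01 1.800e-03 1.000e-04] turn 0.0001 yaw now -3.89 dist 0.0816843946547184
rows to [np.float64(0.6033042074523978), np.float64(0.10166068807993615), 0.012] [1.556e-01 1.800e-03 1.000e-04] turn 0.0001 yaw now -3.89 dist 0.11668095025936992
```

View pics/bz.png

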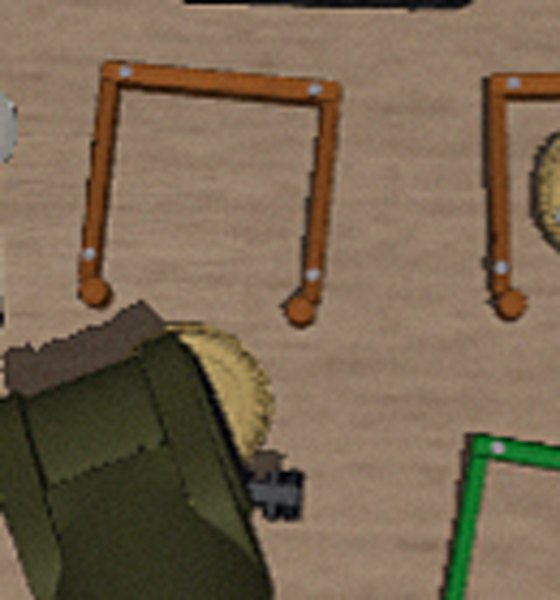

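The tin (bottom of picture, about (264,284) full frame) lies on the bay axis, midway between the posts (242,258) and (290,262.5). Pushing straight in.

>>> servo_tool(
  rows=[
    [0.008,0,0,0],
    [0.016,0,0,0],
    [0.024,0.001,0,0],
    [0.032,0.001,0,0],
    [0.04,0.001,0,0],
    [0.048,0.001,0,0],
    [0.056,0.001,0,0],
    [0.064,0.001,0,0],
    [0.07,0.001,0,0],
    [0.07,0.001,0,0],
  ],
)

```text
clock: 5.73
position: [0.5399, 0.1063, 0.012]
orientation: [-3.138, 0.107, -0.0]
wrist_force: [-0.1, 1.0, 0.3]
opening: 0.609
gripper_force: 0.0
```

```bash
python3 - <<'E'
from h import *
o=r.observe(); print(w2b(o["position"]),o["wrist_force"].round(1))
im,_=snap("top","c"); cv2.imwrite("pics/cz.png",cv2.resize(im[190:330,220:350],(560,600),interpolation=cv2.INTER_CUBIC)[:,:,::-1])
to([*b2w(-.045,0),.012],YAW)
E
```

```text
[-0.10854243  0.00028636] [-0.1  1.   0.3]
rows to [np.float64(0.6033042074523978), np.float64(0.10166068807993615), 0.012] [ 0.0853  0.0004 -0.0001] turn -0.0002 yaw now -3.91 dist 0.06395171832496006
```

View pics/cz.png

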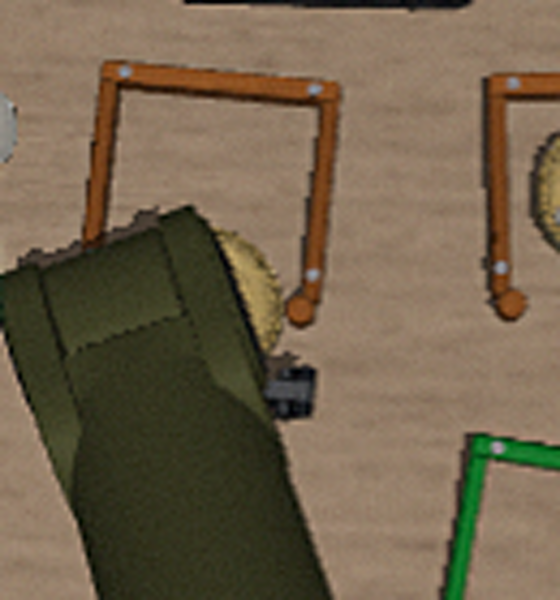

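The tin's right edge (about (285,260) full frame) has cleared the right post, with roughly equal play on both sides and negligible force. Continue.

>>> servo_tool(
  rows=[
    [0.006,0,0,0],
    [0.012,0,0,0],
    [0.018,0,0,0],
    [0.024,0,0,0],
    [0.03,0,0,0],
    [0.036,0,0,0],
    [0.042,0,0,0],
    [0.046,0,0,0],
    [0.046,0,0,0],
  ],
)

```text
clock: 6.53
position: [0.5739, 0.1039, 0.0118]
orientation: [-3.138, 0.107, 0.001]
wrist_force: [-0.5, -0.6, 0.5]
opening: 0.61
gripper_force: 0.0
```

>>> servo_tool(
  rows=[
    [0.005,0,0,0],
    [0.01,0,0,0],
    [0.015,0,0,0],
    [0.02,0,0,0],
    [0.025,0,0,0],
    [0.03,0,0,0],
    [0.035,0,0,0],
    [0.039,0,0,0],
    [0.039,0,0,0],
  ],
)

```text
clock: 7.28
position: [0.603, 0.1019, 0.0119]
orientation: [-3.138, 0.107, 0.001]
wrist_force: [-0.2, -0.0, -0.2]
opening: 0.608
gripper_force: 0.2
```

```bash
python3 - <<'E'
from h import *
o=r.observe(); print(w2b(o["position"]),o["wrist_force"].round(1))
E
```

```text
[-0.04532483  0.00026137] [-0.2 -0.  -0.2]
```

>>> servo_tool(
  rows=[
    [-0.01,0,0,0],
    [-0.03,0,0,0],
    [-0.06,0,0,0],
    [-0.09,0,0,0],
    [-0.12,0,0,0],
    [-0.15,0,0,0],
    [-0.18,0,-0.03,0],
    [-0.2,0,-0.07,0],
    [-0.2,0,-0.11,0],
    [-0.2,0,-0.13,0],
  ],
)

```text
clock: 8.12
position: [0.453, 0.1126, 0.1128]
orientation: [-3.139, 0.105, -0.006]
wrist_force: [1.2, 0.3, 0.4]
opening: 0.606
gripper_force: 0.0
```

>>> servo_tool(
  rows=[
    [-0.03,0.01,-0.02,0],
    [-0.06,0.03,-0.04,0],
    [-0.06,0.07,-0.06,0],
    [-0.06,0.11,-0.06,0],
    [-0.06,0.15,-0.06,0],
    [-0.06,0.15,-0.06,0],
  ],
)

```text
clock: 8.62
position: [0.3994, -0.0028, 0.1548]
orientation: [3.138, -0.118, 0.001]
wrist_force: [0.6, 0.1, -0.6]
opening: 0.612
gripper_force: 0.0
```

```bash
python3 - <<'E'
from h import *
tin("d"); im=np.hstack([cv2.resize(cv2.imread("pics/dtop.png")[190:350,190:350],(400,400)),cv2.resize(cv2.imread("pics/dside.png")[180:340,180:380],(400,400))]); cv2.imwrite("pics/d.png",im)
E
```

```text
tcp bay [-0.2413 -0.1181] [ 0.3994 -0.0028  0.1548] [ 0.6  0.1 -0.6]
top [305.3 392.2] [ 94.3 191.9] [0.2897 0.004  0.04  ] bay [-0.3512 -0.1188]
top [283.3 316.2] [34.7 48.2] [0.4604 0.0581 0.04  ] bay [-0.1846 -0.0532]
top [363.1 236.2] [37.9 42.6] [ 0.6492 -0.1218  0.04  ] bay [ 0.016  -0.2199]
top [269.8 234.9] [37.4 42.8] [0.647  0.0948 0.04  ] bay [-0.0009 -0.0038]
top [439.9 204.2] [ 68.  154.2] [ 0.7301 -0.3031  0.04  ] bay [ 0.1091 -0.3952]
side [626.6 313.4] [25.8 36.4] [0.1101 0.0437 0.04  ] bay [-0.5331 -0.0913]
side [273.5 275.3] [41.6 55.8] [0.633  0.1265 0.04  ] bay [-0.017   0.0269]
side [155.7 241.3] [17.7 21.7] [0.9034 0.0903 0.04  ] bay [0.2552 0.0091]
side [314.1 220.2] [36.4 40.3] [ 0.6548 -0.1164  0.04  ] bay [ 0.0212 -0.214 ]
side [458.6  39.3] [47.2 74.8] [  1.7987 -17.0682   0.04  ] bay [  2.3154 -17.0488]
```

View pics/d.png

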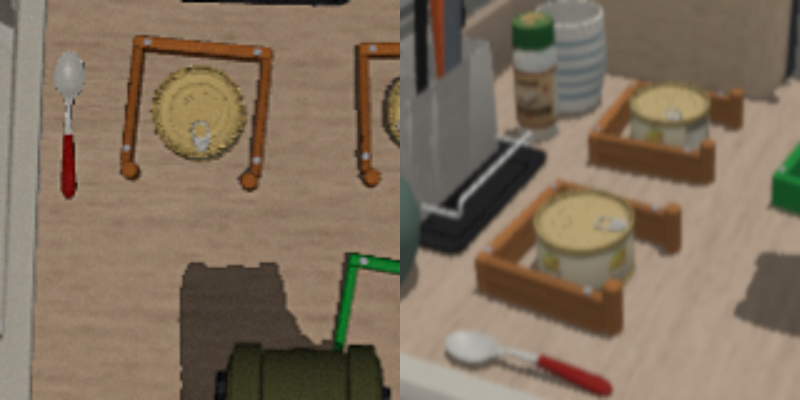

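The final picture shows the tin at (270,235), about 59 mm past the post line (bay x ≈ -1 mm, allowed -9 to +13). It is upright, nothing else has moved and the hand is clear.

```bash
python3 -c "
from cell import r
print(r.finish_job())"
```

```text
the job is handed in; nothing more can be done
None
```

I pushed the tin into the empty wooden bay, fully past both posts (centre at bay x ≈ -1 mm by camera, allowed -9 to +13). The hand is drawn clear, and I handed the job in at about 9 s.

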